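# Pass a casting under the bridge bar of a height gauge

## Robot

A 6-joint arm with a two-finger parallel gripper is mounted at the origin on the work surface. World frame = base frame: x ahead of the robot, y to its left, z up, the work surface at z = 0. Lengths are in m, angles in rad, forces in N, time in s.
With the tool pointing down it reaches from about 0.35 to 0.925 m from the base axis. Payload 6.4 kg.
Tool frame: the origin (TCP) lies at the very end of the fingers, on their centre line; the grasp point (between the pads) lies 19 mm behind it; z points along the fingers, y is the direction in which the jaws open and shut (so a half turn about z gives the same grasp; the last joint's range is limited). The gripper opens to 85 mm and grips with 20 to 120 N. Pads are 22 mm wide; open, the fingers measure 114 mm over their backs; the gripper's body (76 mm by 85 mm) begins 54 mm behind the grasp point. The pads swing forward as they close: fully open they stand 13 mm farther back than shut.
Start: joints at [1.106, 0.245, 1.558, -0, 1.339, -0.174], TCP at [0.186, 0.623, 0.231] pointing down, gripper open.
Joint ranges: [-3.13, 3.13], [-1.02, 2.26], [0.13, 2.54], [-0.95, 4.09], [0.21, 2.88], [-2.74, 2.74]. Speed limits (rad/s): [2.57, 2.57, 3.14, 3.14, 3.14, 3.14].

## Interface

Orientations are given as a rotation vector (axis times angle).
In Python, from rig import telemetry, vision, ticket gives the robot as it stands. The module is installed in compiled form; this text tells all that it offers.
- The arm moves only by the shell command python3 -m creep 'ROWS'. ROWS is JSON, one flat list of numbers, 7 for each row, row after row: the shift along the world's x, y, z in m, then the turn, a rotation vector about the world's x, y, z in degrees, then the opening in per cent of the stroke, from 0 (shut) to 100 (fully open). In form: [dx, dy, dz, wx, wy, wz, jaw, dx, dy, dz, wx, wy, wz, jaw, ...]. A call has exactly 5 rows; each row is the pose to reach, as a shift and turn from the pose commanded when the call began; what a row does not reach only later rows make up. A row lasts 1/8 s, in which the tool goes at most 62.5 mm and 10.7 degrees, less where a joint would pass 70% of its speed; a pose out of reach is approached as far as the arm can. A call with a gripper value outside its range is refused whole. The fingers move at their own pace and stop on an object; the grip force is fixed at half the most. Time passes only in rows, so rows that repeat a pose let the fingers close, or fill a call up. It gives the time, the measured TCP pose, the force and the opening at its end, in the units of the state.
- telemetry.get_obs(): the state, without advancing time (a new reading comes with each control period).
- vision.get_image(name): name is "scene" or "side" or "wrist"; returns a dict with "frame" (400x640x3 uint8, red, green, blue), "vfov" (degrees; the focal length in pixels is half the picture's height over the tangent of half this angle, whatever the lens; pixels are square), "cx", "cy" (the principal point, pixels), "world_to_cam" (4x4, takes a point from world to camera coordinates). Camera axes: x right, y down, z forward; pixel columns grow to the right and rows downward; lengths in m; the calibration is good to about 2 mm. A picture is of the moment at which its call begins. There is no depth.
- ticket.finish_job(): hands the job in, once; it reports no verdict.
The state is a dict: "t": time; "joint_pos": joint angles; "dq": joint speeds; "joint_torque": joint torques, N m; "eef_pos": TCP position; "orientation": TCP orientation; "force": force on the tool from outside, world axes, zero at the start; "moment": the same for the moment, N m; "opening": finger opening in m.
Only numpy, scipy, OpenCV 4.12 (cv2) and the standard library are available. Lean on these libraries where they do the work, as an engineer would, in place of code of your own. Each camera call takes 0.05 s, during which the arm holds its last target. There are 200 camera calls.

## Task

Check the aluminium casting for height: lift it from the bench onto the open end of the gauge plate, between the flared guide rails and with its round boss leading, then push it along from behind so that the boss passes under the red bridge bar, and on until its nose has pressed the brass plunger flush into the blue end stop. The stop is clamped somewhere different each time, so slide the casting up to it gently by feel, hold it pressed home with about 15 N for a second (never more than 20 N), then let go and leave the casting lying there. Leave the two spacers and the cap screw alone.

Things in the scene. Friction and masses are not known exactly. Their poses are not given: they have to be found in the camera images.
- casting: Loose aluminium casting, 0.3 to 0.5 kg. A flat flange 140 mm long (its x), 60 mm wide (y) and 14 mm thick, with one round whitish boss 40 mm across rising from it to 45 mm above the underside. Origin: centre of the flange's underside. +x is the nose end; the boss axis stands at x = +45 mm, y = 0; the tail end is x = -70 mm. It starts flat on the bench. z is up.
- boss_top (a point): Centre of the top face of the casting's boss, 45 mm above the underside.
- tail (a point): Centre of the casting's upright tail end face (x = -70 mm, 7 mm above the underside): push here towards the nose.
- gauge: Height gauge fixed to the bench, placed differently each start: grey plate 340 mm long (its x, from -200 to +140 mm), 130 wide, 12 thick. Origin: on the bench directly below the middle of the bar; +x is the push direction, the open end is at negative x, z is up. The blue end stop beyond the bar is clamped firmly at an unmeasured place: its face is at x = +62 to +92 mm; block 50 wide, 28 tall.
- set_down (a point): Point on the plate's top at gauge x = -115 mm, y = 0: a good place to lay the casting's origin, its x along the gauge's x. When laid down, its origin must be at x between -160 and -75 mm, so that the boss is wholly in front of the bar.
- lane (a point): Point on the plate's top at gauge x = -20 mm, y = 0, where the lane becomes straight. Two dark rails, 8 mm tall and 8 wide, are 64 mm clear apart from here on to the stop; towards the open end they flare to about 92 mm clear at x = -110 mm; before that there are no rails.
- bar (a point): Middle of the underside of the red bridge bar (gauge x = 0, 47 mm above the plate, so the boss clears it by 2 mm). The bar is 12 mm along x and 14 tall, held by yellow posts at y = -53 and +53 mm, 22 by 16 mm; top of all about 65 mm above the plate.
- plunger (a joint): Brass plunger, 11 mm across, sticking out of the end stop towards the bar with its axis 7.5 mm above the plate, so the casting's nose meets it. Value: how far it is pressed in, in m; 0 = sticks out 8 mm, 0.008 = flush with the stop's face, where the nose meets the solid block. It yields at about 3 N (sliding the casting itself takes a few N besides), has no spring and stays where it is pushed.
- spacer_1: Bystander: whitish and dark steel tube spacer standing upright, 52 mm across, 85 mm tall, origin under its centre.
- spacer_2: Bystander: second spacer, the same as spacer_1.
- cap_screw: Bystander: socket cap screw standing on its head, 22 mm across, 46 mm tall, origin under its centre.
Mind the look-alikes: they are no part of the job. What is meant by the casting is not black or green, and is the larger of those in its own colour.

How it is judged:
On the way, in this order (a step that is already met when the one before it is completed fails the run):
1. the casting lies flat on the gauge plate in the lane, boss leading and still wholly in front of the bar (x of casting in the frame of gauge between -0.16 and -0.073 m and y of casting in the frame of gauge between -0.016 and 0.016 m and z of casting in the frame of gauge between 0.008 and 0.016 m and angle between the x axis of casting and the x axis of gauge, either way round below 0.3 rad and x of boss_top in the frame of gauge above -0.117 m), for 0.2 s.
2. the boss is under the bar, the casting flat on the plate (x of boss_top in the frame of gauge between -0.012 and 0.012 m and y of casting in the frame of gauge between -0.008 and 0.008 m and z of casting in the frame of gauge between 0.008 and 0.016 m), for 0.05 s.
3. the casting's nose has pressed the plunger in, flush with the stop (within 1.4 mm), and is held pressed home (more than 13 N on the gauge, weight included) (value of joint plunger above 0.0066 m and x of boss_top in the frame of gauge above 0.028 m and y of casting in the frame of gauge between -0.008 and 0.008 m and z of casting in the frame of gauge between 0.008 and 0.016 m and contact force between casting and gauge above 13 N), for 0.5 s.
At the end, for the whole second after the job is handed in: The casting lies flat and still in the lane (within 8 mm of its centre line and 0.1 rad of its direction), its boss wholly past the bar (boss axis more than 28 mm beyond the bar), and the plunger is pressed in to within 1.4 mm of flush (value of joint plunger above 0.0066 m and x of boss_top in the frame of gauge above 0.028 m and y of casting in the frame of gauge between -0.008 and 0.008 m and z of casting in the frame of gauge between 0.008 and 0.016 m and angle between the x axis of casting and the x axis of gauge, either way round below 0.1 rad and linear speed of casting below 0.005 m/s); the robot touches nothing.
It fails at once if the casting, once its nose is at the bar, is forced against the gauge (bar, rails or stop) (weight included) with more than 30 N in all (contact force between casting and gauge above 30 N and x of casting in the frame of gauge above -0.07 m).
It fails at once if the plunger is pressed before the casting's boss is past the bar (value of joint plunger above 0.003 m and x of boss_top in the frame of gauge below 0.02 m).
It fails at once if the casting is tipped by more than 0.5 rad (angle between casting's own z axis and vertical above 0.5 rad).
It fails at once if a spacer or the cap screw is moved more than 15 mm (distance of any of spacer_1, spacer_2, cap_screw from where it was at the start of the episode above 0.015 m).
It also fails if it takes over 69 s, if anything falls off the work surface, if the arm or the gripper's body presses on something with over 40 N, if the wrist force passes 120 N, or if a joint passes its speed limit or range.

## Working session

There is one attempt and no reset: what is moved stays moved. The work goes in short steps, Python scripts to look and compute and a shell command to move; the robot and the scene stay as the last step left them, time stands still between calls to the robot, and variables do not carry over. Pictures are saved under pics/ and viewed, about 8 in all and at most 12, crops included, and the job is handed in when it is done.

```bash
mkdir -p pics
cat > h.py <<'E'
from rig import telemetry, vision, ticket
import numpy as np, cv2
def grab(n,f):
    d=vision.get_image(n); np.savez(f'pics/{f}.npz',**d); cv2.imwrite(f'pics/{f}.png',d['frame'][:,:,::-1]); return d
def load(f): return dict(np.load(f'pics/{f}.npz'))
def ray(d,uv):
    f=200/np.tan(np.radians(float(d['vfov']))/2); M=np.array(d['world_to_cam']);R,t=M[:3,:3],M[:3,3]
    return -R.T@t, R.T@np.array([(uv[0]-d['cx'])/f,(uv[1]-d['cy'])/f,1])
def onz(d,uv,z):
    o,r=ray(d,uv); return o+r*(z-o[2])/r[2]
def proj(d,p):
    f=200/np.tan(np.radians(float(d['vfov']))/2); M=np.array(d['world_to_cam']);q=M[:3,:3]@np.array(p)+M[:3,3]
    return np.array([d['cx']+f*q[0]/q[2], d['cy']+f*q[1]/q[2]])
def tri(d1,u1,d2,u2):
    a,r=ray(d1,u1);b,s=ray(d2,u2); k=np.linalg.lstsq(np.c_[r,-s],b-a,rcond=None)[0]
    p,q=a+r*k[0],b+s*k[1]; return (p+q)/2,np.linalg.norm(p-q)
E
python3 - <<'E'
from h import *
a=[grab(n,n+'0') for n in('scene','side','wrist')]
for d in a: print(d['vfov'],d['cx'],d['cy'],ray(d,(320,200)))
o=telemetry.get_obs();print(o)
E
```

```text
48.58913526835567 319.4523692521882 195.64629872096904 (array([1.00139653, 0.41453601, 0.77016745]), array([-0.45123164, -0.55445192, -0.69933623]))
47.683618535455835 331.02734976080836 196.27718462234483 (array([0.3527509 , 0.57624194, 0.7017509 ]), array([ 0.24896548, -0.71026032, -0.65894449]))
61.265477327682014 319.5649295633551 203.85770012288083 (array([0.11858538, 0.64357311, 0.37382043]), array([ 0.25227993, -0.07623711, -0.96471491]))
{'t': 0.15, 'joint_pos': array([ 1.10588455e+00,  2.45689280e-01,  1.55875691e+00, -3.40770411e-06,
        1.33869555e+00, -1.74134047e-01]), 'dq': array([ 0.00067919, -0.00088542, -0.00232451,  0.00032265,  0.00042267,
       -0.00022417]), 'joint_torque': array([ 1.88009668e-03, -4.29990542e+01, -3.26550972e+01, -8.44774354e-05,
        3.58262972e-03,  1.36145559e-05]), 'eef_pos': array([0.18617073, 0.62231226, 0.23039835]), 'orientation': array([-4.55073767e-01, -3.10796873e+00,  2.31142470e-03]), 'force': array([ 0.10304096, -0.52371806, -0.29848032]), 'moment': array([-0.05318843, -0.00558105, -0.01293519]), 'opening': 0.08552421587020372}
```

View pics/scene0.png

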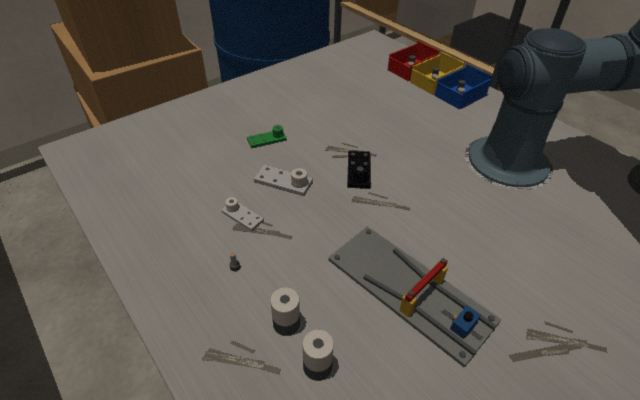

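View pics/side0.png

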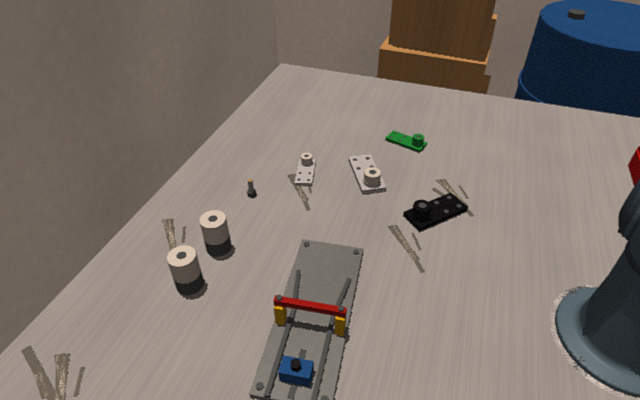

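Scene view: the candidates are large whitish (284,180), small whitish (242,213), black (359,168) and green (267,137). The largest whitish one is the casting (side view 367,173). The gauge is at scene (415,290), with its open end at upper left. Next is one close crop montage to check this.

Run:
```python
from h import *
s=load('scene0')['frame'];t=load('side0')['frame']
def c(f,x,y,w,h,k): return cv2.resize(f[y:y+h,x:x+w],None,fx=k,fy=k,interpolation=cv2.INTER_CUBIC)
A=np.hstack([c(s,245,150,80,50,5),c(t,340,145,80,50,5)])
B=np.hstack([c(s,320,220,200,150,2),c(t,240,230,200,150,2)])
o=np.vstack([A,B]);cv2.imwrite('pics/crop1.png',o[:,:,::-1]);print(o.shape)
```

```text
(550, 800, 3)
```

View pics/crop1.png

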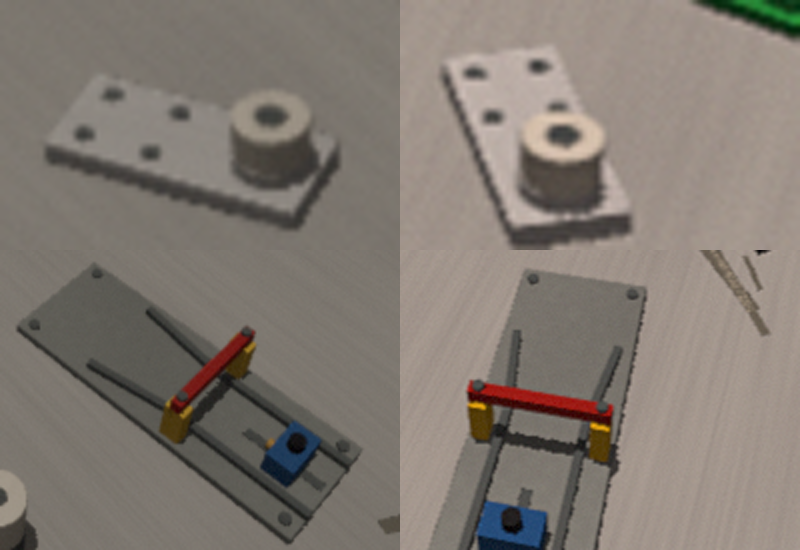

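Run:
```python
from h import *
np.set_printoptions(precision=4,suppress=True)
a,b=load('scene0'),load('side0')
S=[(264.6,165.2),(254.4,179.4),(304.6,192),(312.6,179)]
T=[(371.2,154.6),(348.6,157.6),(362.4,191),(386,188)]
for u,v in zip(S,T): print('cast',onz(a,u,.014),onz(b,v,.014),tri(a,u,b,v))
print('boss',tri(a,(299.4,172.6),b,(372.8,171.8)))
G=[(367.5,227),(329,258),(466.5,365),(500,320)]
print('plate');
for g in G: print(onz(a,g,.012))
print(tri(a,G[0],b,(363,251)),tri(a,G[1],b,(304,240)))
# hsv centroid of bar, stop
for n,d in(('sc',a),('si',b)):
    h=cv2.cvtColor(d['frame'],cv2.COLOR_RGB2HSV)
    R=(320,520,220,370) if n=='sc' else (240,440,230,400)
    for nm,lo,hi in(('red',0,8),('yel',18,32),('blue',100,125)):
        m=cv2.inRange(h,(lo,140,60),(hi,255,255)); q=np.zeros_like(m);q[R[2]:R[3],R[0]:R[1]]=m[R[2]:R[3],R[0]:R[1]]
        for c in cv2.findContours(q,0,2)[0]:
            if cv2.contourArea(c)>20: print(n,nm,cv2.contourArea(c),cv2.minAreaRect(c),cv2.approxPolyDP(c,2,True).reshape(-1,2).tolist())
```

```text
cast [ 0.5478 -0.378   0.014 ] [ 0.5445 -0.3779  0.014 ] (array([ 0.5455, -0.3821,  0.0105]), np.float64(0.0007063280649773191))
cast [ 0.5995 -0.3465  0.014 ] [ 0.5967 -0.3461  0.014 ] (array([ 0.5978, -0.3498,  0.011 ]), np.float64(0.0004325712060333997))
cast [ 0.5261 -0.2306  0.014 ] [ 0.5281 -0.2275  0.014 ] (array([ 0.5278, -0.228 ,  0.0152]), np.float64(0.0025346599954379906))
cast [ 0.4807 -0.2569  0.014 ] [ 0.4776 -0.2562  0.014 ] (array([ 0.4783, -0.2601,  0.0107]), np.float64(0.0002862529535570029))
boss (array([ 0.5147, -0.2666,  0.0465]), np.float64(0.000820387922755497))
plate
[ 0.4808 -0.0499  0.012 ]
[ 0.608  -0.0346  0.012 ]
[0.5665 0.3004 0.012 ]
[0.4431 0.2835 0.012 ]
(array([ 0.4787, -0.051 ,  0.0077]), np.float64(0.002781411018075457)) (array([ 0.6052, -0.0382,  0.0079]), np.float64(0.0022215455187889065))
sc red 249.0 ((424.62518310546875, 279.63653564453125), (7.44005823135376, 49.46986389160156), 44.11859893798828) [[444, 264], [439, 262], [411, 289], [414, 294], [410, 296], [407, 293], [406, 296], [412, 298]]
sc yel 165.0 ((407.4823303222656, 305.829406738281
[... 699 characters left out ...]
17, 308], [318, 310], [314, 311], [320, 308], [334, 311], [334, 314], [337, 312], [337, 315], [345, 313], [346, 309], [344, 307], [340, 312], [338, 306], [287, 297], [282, 297], [278, 301], [275, 296]]
si yel 154.5 ((340.0, 325.5), (19.0, 10.0), 90.0) [[335, 316], [335, 333], [342, 335], [345, 318]]
si yel 166.5 ((280.3538818359375, 314.8307800292969), (18.85327911376953, 11.163125038146973), 82.87498474121094) [[275, 306], [276, 322], [283, 324], [285, 308]]
si blue 396.0 ((295.4649963378906, 366.6838073730469), (32.60428237915039, 17.915983200073242), 10.784297943115234) [[282, 356], [279, 372], [309, 378], [312, 361], [299, 359], [301, 369], [296, 372], [290, 368], [290, 361], [294, 358]]
```

```bash
python3 -m creep '[0.018,-0.046,0,0,0,-2,100, 0.036,-0.092,0,0,0,-4,100, 0.054,-0.138,0,0,0,-6,100, 0.072,-0.184,0,0,0,-9,100, 0.088,-0.231,0,0,0,-11,100]'
python3 -m creep '[0.018,-0.046,0,0,0,-2,100, 0.036,-0.092,0,0,0,-4,100, 0.054,-0.138,0,0,0,-6,100, 0.072,-0.184,0,0,0,-9,100, 0.088,-0.231,0,0,0,-11,100]'
python3 - <<'E'
from h import *
grab('wrist','w1')
E
python3 -m creep '[0.018,-0.046,0,0,0,-2,100, 0.036,-0.092,0,0,0,-4,100, 0.054,-0.138,0,0,0,-6,100, 0.072,-0.184,0,0,0,-9,100, 0.088,-0.231,0,0,0,-11,100]'
python3 -m creep '[0.018,-0.046,0,0,0,-2,100, 0.036,-0.092,0,0,0,-4,100, 0.054,-0.138,0,0,0,-6,100, 0.072,-0.184,0,0,0,-8,100, 0.088,-0.231,0,0,0,-10,100]'
python3 -m creep '[0,0,0,0,0,0,100, 0,0,0,0,0,0,100, 0,0,0,0,0,0,100, 0,0,0,0,0,0,100, 0,0,0,0,0,0,100]'
python3 - <<'E'
from h import *
grab('wrist','w2')
a,b=load('w1'),load('w2')
cv2.imwrite('pics/w12.png',np.hstack([cv2.resize(x['frame'],(400,250),interpolation=cv2.INTER_AREA) for x in(a,b)])[:,:,::-1])
cv2.imwrite('pics/w2x.png',b['frame'][:,:,::-1])
E
```

```text
t: 0.78
eef_pos: [0.2746, 0.3902, 0.2311]
orientation: [0.752, 3.05, -0.0]
force: [1.8, -0.5, 0.1]
opening: 0.0853
t: 1.4
eef_pos: [0.3626, 0.1592, 0.2313]
orientation: [1.041, 2.964, 0.0]
force: [2.0, 0.4, -0.6]
opening: 0.0851
t: 2.08
eef_pos: [0.4506, -0.0718, 0.2311]
orientation: [-1.321, -2.85, -0.0]
force: [1.6, -0.1, 1.2]
opening: 0.0856
t: 2.7
eef_pos: [0.5387, -0.3027, 0.2308]
orientation: [-1.564, -2.724, -0.0]
force: [0.3, 1.2, 0.9]
opening: 0.0857
t: 3.32
eef_pos: [0.5384, -0.3007, 0.2315]
orientation: [1.562, 2.726, -0.0]
force: [-0.4, -0.1, 0.2]
opening: 0.0856
```

View pics/w12.png

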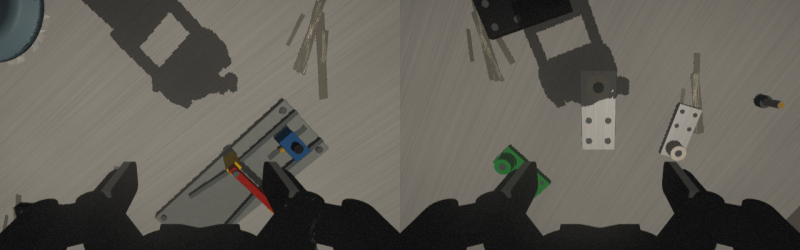

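The wrist view shows the casting upright at about (318,175) full-res, with the boss leading up and its front half in the robot's shadow.

Run:
```python
from h import *
b=load('w2')['frame'];a=load('w1')['frame']
e=lambda f,x,y,w,h,k,g: cv2.resize(np.clip(f[y:y+h,x:x+w].astype(float)*g,0,255).astype('uint8'),None,fx=k,fy=k,interpolation=cv2.INTER_CUBIC)
A=e(b,270,100,100,150,4,1.7); 
B=cv2.resize(e(a,230,140,310,230,1,1.5),(400,297))
B=np.vstack([B,np.zeros((303,400,3),'uint8')])
cv2.imwrite('pics/crop2.png',np.hstack([A,B])[:,:,::-1])
```

```text
(no output)
```

View pics/crop2.png

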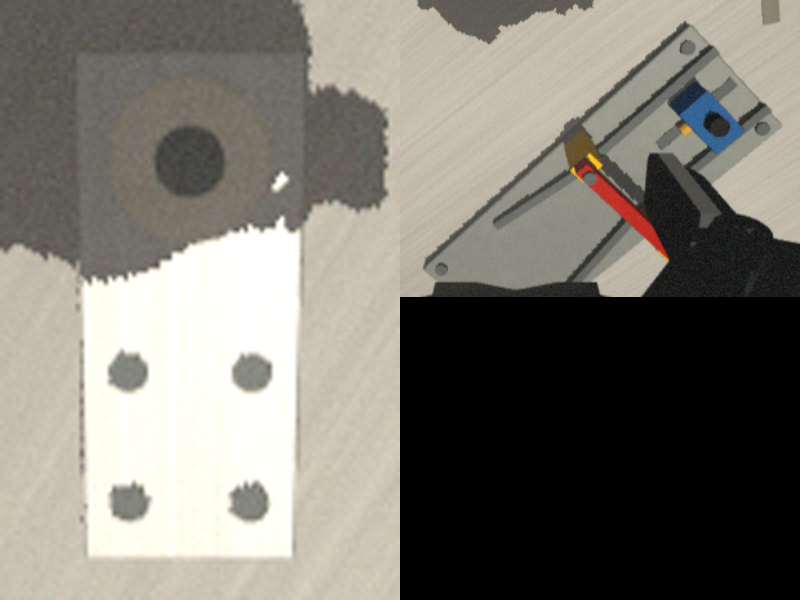

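Run:
```python
from h import *
np.set_printoptions(precision=4,suppress=True)
s,t,b,a=load('scene0'),load('side0'),load('w2'),load('w1')
P=[onz(b,(270+x/4,100+y/4),.014) for x,y in((77,53),(308,53),(294,556),(88,557))]
P=np.array(P);print(P)
n=(P[0]+P[1])/2;q=(P[2]+P[3])/2;print('c',(n+q)/2,'len',np.linalg.norm(n-q),np.linalg.norm(P[0]-P[1]),np.linalg.norm(P[2]-P[3]),np.degrees(np.arctan2(*(n-q)[1::-1])))
print('boss',onz(b,(270+188/4,100+159/4),.045),tri(b,(270+188/4,100+159/4),s,(299.4,172.6)),tri(b,(270+188/4,100+159/4),t,(372.8,171.8)))
print('cornerz',[tri(b,(270+x/4,100+y/4),t,v)[0] for (x,y),v in zip(((77,53),(308,53),(294,556),(88,557)),((386,188),(362.4,191),(348.6,157.6),(371.2,154.6)))])
k=310/400
for x,y in((688,23),(780,122),(424,268)): print('gauge',onz(a,(230+(x-400)*k,140+y*k),.012))
print(ray(b,(320,200)))
# gauge edges by mean of scene+side plate corners at z=.012
print(onz(t,(363,250),.012),onz(t,(304,240),.012))
```

```text
[[ 0.4783 -0.2605  0.014 ]
 [ 0.5297 -0.2303  0.014 ]
 [ 0.5993 -0.3509  0.014 ]
 [ 0.5485 -0.381   0.014 ]]
c [ 0.539  -0.3057  0.014 ] len 0.13937492524045308 0.059634876199031336 0.05903211378863801 120.11499719563741
boss [ 0.5153 -0.2668  0.045 ] (array([ 0.5151, -0.2665,  0.0473]), np.float64(0.0003565801077373528)) (array([ 0.5151, -0.2667,  0.0458]), np.float64(0.0004267036127390497))
cornerz [array([ 0.4782, -0.2607,  0.0104]), array([ 0.5293, -0.2304,  0.0115]), array([ 0.5994, -0.3523,  0.0096]), array([ 0.5472, -0.3826,  0.0105])]
gauge [0.438  0.2833 0.012 ]
gauge [0.5639 0.2994 0.012 ]
gauge [ 0.4802 -0.0506  0.012 ]
(array([ 0.5022, -0.2394,  0.375 ]), array([ 0.1347, -0.2274, -0.9645]))
[ 0.4788 -0.0479  0.012 ] [ 0.6037 -0.0361  0.012 ]
```

Measurements agree: casting centre (0.5385,-0.3055), yaw 120.1°, 139×59 mm, boss top at 46–47 mm. Now I descend.

```bash
python3 -m creep '[0,-0.005,-0.05,0,0,-0.3,88, 0,-0.005,-0.1,0,0,-0.3,88, 0,-0.005,-0.15,0,0,-0.3,88, 0,-0.005,-0.19,0,0,-0.3,88, 0,-0.005,-0.21,0,0,-0.3,88]'
python3 -m creep '[0,0,-0.003,0,0,0,88, 0,0,-0.006,0,0,0,88, 0,0,-0.009,0,0,0,88, 0,0,-0.012,0,0,0,88, 0,0,-0.015,0,0,0,88]'
python3 - <<'E'
from h import *
grab('wrist','w3'); o=telemetry.get_obs();print(o['eef_pos'],o['force'],o['opening'])
E
```

```text
t: 4.0
eef_pos: [0.5372, -0.3052, 0.0188]
orientation: [-1.568, -2.718, -0.001]
force: [-0.2, -0.1, -0.2]
opening: 0.0755
t: 4.62
eef_pos: [0.5386, -0.3064, 0.0066]
orientation: [1.569, 2.721, -0.0]
force: [-0.4, -0.9, 0.0]
opening: 0.0751
[ 0.53824569 -0.30616207  0.00598   ] [ 0.61631352 -0.77953325 -0.75949589] 0.07502948648684372
```

View pics/w3.png

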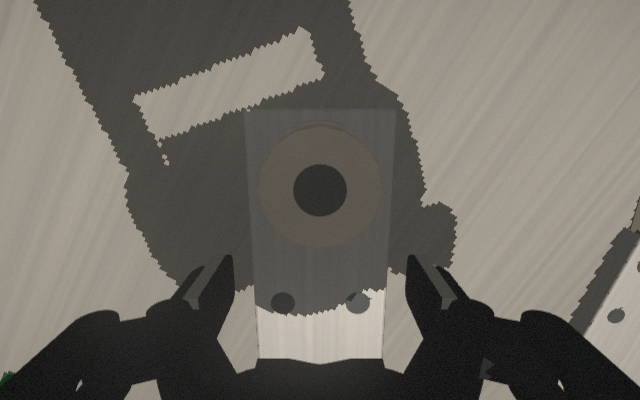

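The jaws straddle the flange, centred (fingers at 232 and 407, flange 250–388 px). I'll lower by feel.

```bash
python3 -m creep '[0,0,-0.001,0,0,0,88, 0,0,-0.002,0,0,0,88, 0,0,-0.003,0,0,0,88, 0,0,-0.003,0,0,0,88, 0,0,-0.003,0,0,0,88]'
python3 -m creep '[0,0,-0.001,0,0,0,88, 0,0,-0.002,0,0,0,88, 0,0,-0.002,0,0,0,88, 0,0,-0.002,0,0,0,88, 0,0,-0.002,0,0,0,88]'
```

```text
t: 5.3
eef_pos: [0.5384, -0.3063, 0.0033]
orientation: [1.57, 2.721, -0.0]
force: [0.5, 1.2, -0.5]
opening: 0.0751
t: 5.92
eef_pos: [0.5384, -0.3063, 0.0013]
orientation: [1.57, 2.721, 0.0]
force: [0.6, 1.0, 0.4]
opening: 0.0752
```

```bash
python3 -m creep '[0,0,-0.001,0,0,0,88, 0,0,-0.002,0,0,0,88, 0,0,-0.002,0,0,0,88, 0,0,-0.002,0,0,0,88, 0,0,-0.002,0,0,0,88]'
python3 -m creep '[0,0,-0.001,0,0,0,88, 0,0,-0.0015,0,0,0,88, 0,0,-0.0015,0,0,0,88, 0,0,-0.0015,0,0,0,88, 0,0,-0.0015,0,0,0,88]'
```

```text
t: 6.55
eef_pos: [0.5384, -0.3063, -0.0007]
orientation: [1.57, 2.721, -0.0]
force: [-0.3, 0.3, 1.0]
opening: 0.0752
t: 7.18
eef_pos: [0.5384, -0.3063, -0.0022]
orientation: [1.57, 2.721, -0.0]
force: [0.6, 0.3, -0.4]
opening: 0.0752
```

```bash
python3 -m creep '[0,0,0,0,0,0,70, 0,0,0,0,0,0,55, 0,0,0,0,0,0,40, 0,0,0,0,0,0,40, 0,0,0,0,0,0,40]'
python3 -m creep '[0,0,0,0,0,0,40, 0,0,0.003,0,0,0,40, 0,0,0.008,0,0,0,40, 0,0,0.014,0,0,0,40, 0,0,0.02,0,0,0,40]'
python3 -m creep '[0,0,0,0,0,0,40, 0,0,0,0,0,0,40, 0,0,0,0,0,0,40, 0,0,0,0,0,0,40, 0,0,0,0,0,0,40]'
python3 - <<'E'
from h import *
grab('side','s4');grab('scene','c4')
a,b=load('s4')['frame'],load('c4')['frame']
e=lambda f,x,y: cv2.resize(f[y:y+100,x:x+133],None,fx=3,fy=3,interpolation=cv2.INTER_CUBIC)
cv2.imwrite('pics/lift.png',np.hstack([e(a,300,110),e(b,225,120)])[:,:,::-1])
E
```

```text
t: 7.8
eef_pos: [0.5387, -0.3065, -0.0016]
orientation: [1.57, 2.721, -0.0]
force: [-1.2, 1.7, 5.7]
opening: 0.0586
t: 8.43
eef_pos: [0.5383, -0.3062, 0.0181]
orientation: [-1.57, -2.721, 0.0]
force: [0.0, -0.1, -3.0]
opening: 0.0581
t: 9.05
eef_pos: [0.5383, -0.3063, 0.0177]
orientation: [-1.57, -2.721, -0.0]
force: [0.1, -0.1, -2.9]
opening: 0.0583
```

View pics/lift.png

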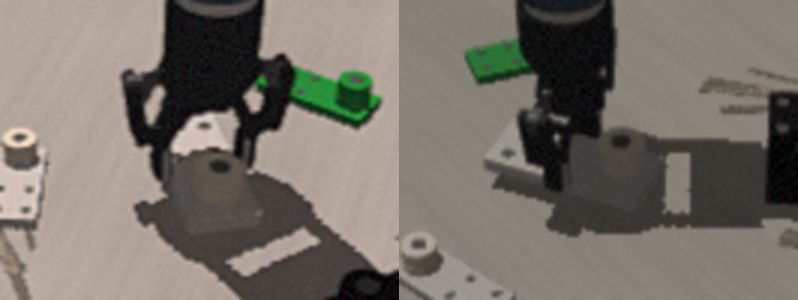

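Casting is gripped and level. I carry it to above the open end, turning -23.2° in yaw, and look again.

```bash
python3 -m creep '[0,0,0.03,0,0,0,40, 0,0,0.06,0,0,0,40, 0,0.02,0.09,0,0,-3,40, 0,0.05,0.11,0,0,-6,40, -0.001,0.08,0.12,0,0,-9,40]'
python3 -m creep '[0,0.03,0,0,0,-3,40, 0,0.07,0,0,0,-6,40, -0.001,0.11,0,0,0,-9,40, -0.001,0.15,0,0,0,-12,40, -0.001,0.18,0,0,0,-13,40]'
python3 -m creep '[0,0.03,0,0,0,-0.5,40, -0.001,0.055,0,0,0,-1,40, -0.002,0.07,0,0,0,-1.2,40, -0.002,0.072,0,0,0,-1.2,40, -0.002,0.072,0,0,0,-1.2,40]'
python3 -m creep '[0,0,0,0,0,0,40, 0,0,0,0,0,0,40, 0,0,0,0,0,0,40, 0,0,0,0,0,0,40, 0,0,0,0,0,0,40]'
python3 - <<'E'
from h import *
grab('wrist','w5');f=load('w5')['frame']
cv2.imwrite('pics/w5b.png',np.clip(f*1.7,0,255).astype('uint8')[:,:,::-1])
E
```

```text
t: 9.78
eef_pos: [0.5379, -0.226, 0.1395]
orientation: [1.78, 2.586, 0.0]
force: [0.4, -0.5, -3.9]
opening: 0.0583
t: 10.4
eef_pos: [0.536, -0.0447, 0.1378]
orientation: [-2.06, -2.372, -0.0]
force: [0.4, -0.3, -3.2]
opening: 0.0582
t: 11.02
eef_pos: [0.5345, 0.0252, 0.1378]
orientation: [2.085, 2.349, -0.0]
force: [-0.0, -0.6, -3.4]
opening: 0.0582
t: 11.65
eef_pos: [0.5344, 0.0257, 0.1378]
orientation: [-2.085, -2.35, 0.0]
force: [-0.2, 0.6, -3.5]
opening: 0.0585
```

View pics/w5b.png

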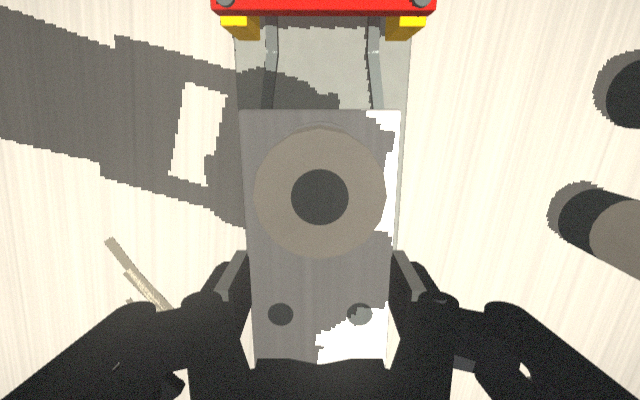

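Run:
```python
from h import *
np.set_printoptions(precision=4,suppress=True)
d=load('w5'); u=np.array([-.1201,.9928]);v=np.array([-u[1],u[0]])
G=np.array([.519,.1545])
g=lambda p:np.array([(p[:2]-G)@u,(p[:2]-G)@v])
for n,uv,z in(('kinkL in',(276,51),.02),('kinkR in',(370,53),.02),('railL in 105',(273,105),.02),('railR in 105',(383,105),.02),('barbotL',(211,13),.059),('barbotR',(435,13),.059),('postL',(240,40),.012),('postLi',(259,38),.012),('postRi',(386,38),.012),('postR',(405,40),.012),('plateL',(237,60),.012),('plateR',(410,60),.012),('plateR2',(403,180),.012),('boltL',(224,1),.077),('boltR',(421,0),.077),('boss',(319.5,194),.138+.047)):
    p=onz(d,uv,z);print(n,p,g(p))
for x,y in((240,111),(401,110),(247,358),(388,358)): print(g(onz(d,(x,y),.1378+.002+.014)))
```

```text
kinkL in [0.4898 0.1306 0.02  ] [-0.0202  0.0319]
kinkR in [0.5565 0.1372 0.02  ] [-0.0216 -0.0351]
railL in 105 [0.4906 0.0935 0.02  ] [-0.0572  0.0355]
railR in 105 [0.5718 0.1032 0.02  ] [-0.0573 -0.0462]
barbotL [0.4553 0.1414 0.059 ] [-0.0053  0.0648]
barbotR [0.5864 0.1571 0.059 ] [-0.0055 -0.0672]
postL [0.462  0.1359 0.012 ] [-0.0116  0.0588]
postLi [0.4757 0.1389 0.012 ] [-0.0103  0.0449]
postRi [0.5674 0.1498 0.012 ] [-0.0105 -0.0475]
postR [0.5814 0.1502 0.012 ] [-0.0118 -0.0614]
plateL [0.4606 0.1221 0.012 ] [-0.0251  0.0619]
plateR [0.5876 0.1373 0.012 ] [-0.0253 -0.066 ]
plateR2 [0.5993 0.0476 0.012 ] [-0.1158 -0.0669]
boltL [0.4677 0.1444 0.077 ] [-0.0039  0.0521]
boltR [0.5726 0.1574 0.077 ] [-0.0036 -0.0536]
boss [0.5281 0.0717 0.185 ] [-0.0833  0.0009]
[-0.0601  0.0299]
[-0.0598 -0.0287]
[-0.1676  0.0338]
[-0.1677 -0.0299]
```

Lane centre is about 2.5 mm to the world +x side and the angle is within 1°. Shift and lower.

```bash
python3 -m creep '[0.0025,0,-0.03,0,0,0.5,40, 0.0025,0,-0.06,0,0,0.5,40, 0.0025,0,-0.09,0,0,0.5,40, 0.0025,0,-0.11,0,0,0.5,40, 0.0025,0,-0.12,0,0,0.5,40]'
python3 -m creep '[0,0,-0.001,0,0,0,40, 0,0,-0.002,0,0,0,40, 0,0,-0.003,0,0,0,40, 0,0,-0.004,0,0,0,40, 0,0,-0.005,0,0,0,40]'
python3 -m creep '[0,0,-0.0005,0,0,0,40, 0,0,-0.001,0,0,0,40, 0,0,-0.0015,0,0,0,40, 0,0,-0.0015,0,0,0,40, 0,0,-0.0015,0,0,0,40]'
```

```text
t: 12.32
eef_pos: [0.5362, 0.0259, 0.0166]
orientation: [-2.074, -2.358, 0.002]
force: [-0.1, 0.1, -2.8]
opening: 0.0584
t: 12.95
eef_pos: [0.537, 0.0257, 0.013]
orientation: [2.074, 2.359, 0.0]
force: [0.0, 0.7, -2.9]
opening: 0.0584
t: 13.58
eef_pos: [0.5369, 0.0257, 0.0113]
orientation: [-2.075, -2.359, 0.0]
force: [0.3, 0.1, -3.8]
opening: 0.0582
```

```bash
python3 -m creep '[0,0,-0.0005,0,0,0,40, 0,0,-0.001,0,0,0,40, 0,0,-0.0015,0,0,0,40, 0,0,-0.0015,0,0,0,40, 0,0,-0.0015,0,0,0,40]'
```

```text
t: 14.2
eef_pos: [0.5369, 0.0257, 0.0104]
orientation: [-2.074, -2.359, 0.0]
force: [-4.1, 0.2, 6.3]
opening: 0.0584
```

```bash
python3 -m creep '[0,0,0,0,0,0,60, 0,0,0,0,0,0,75, 0,0,0,0,0,0,88, 0,0,0,0,0,0,88, 0,0,0,0,0,0,88]'
python3 -m creep '[0,0,0.01,0,0,0,88, 0,0,0.03,0,0,0,88, 0,0,0.06,0,0,0,88, 0,0,0.09,0,0,0,80, 0,0,0.11,0,0,0,60]'
python3 -m creep '[0.003,-0.025,0,0,0,0,0, 0.006,-0.05,0,0,0,0,0, 0.009,-0.075,0,0,0,0,0, 0.0115,-0.095,0,0,0,0,0, 0.0115,-0.095,0,0,0,0,0]'
python3 -m creep '[0,0,0,0,0,0,0, 0,0,0,0,0,0,0, 0,0,0,0,0,0,0, 0,0,0,0,0,0,0, 0,0,0,0,0,0,0]'
python3 - <<'E'
from h import *
grab('wrist','w6');grab('scene','c6');f=load('w6')['frame']
cv2.imwrite('pics/w6b.png',np.clip(f*1.7,0,255).astype('uint8')[:,:,::-1])
E
```

```text
t: 14.82
eef_pos: [0.5369, 0.0257, 0.0098]
orientation: [2.075, 2.359, 0.0]
force: [-0.1, -0.1, -0.3]
opening: 0.0751
t: 15.45
eef_pos: [0.5377, 0.0256, 0.1222]
orientation: [2.073, 2.357, 0.002]
force: [0.4, -0.1, -0.2]
opening: 0.052
t: 16.08
eef_pos: [0.5487, -0.0703, 0.1203]
orientation: [2.077, 2.357, 0.001]
force: [-0.3, -0.0, -0.4]
opening: -0.0
t: 16.7
eef_pos: [0.5484, -0.0691, 0.1198]
orientation: [-2.074, -2.359, 0.0]
force: [0.4, 1.3, 0.7]
opening: -0.0002
```

View pics/w6b.png

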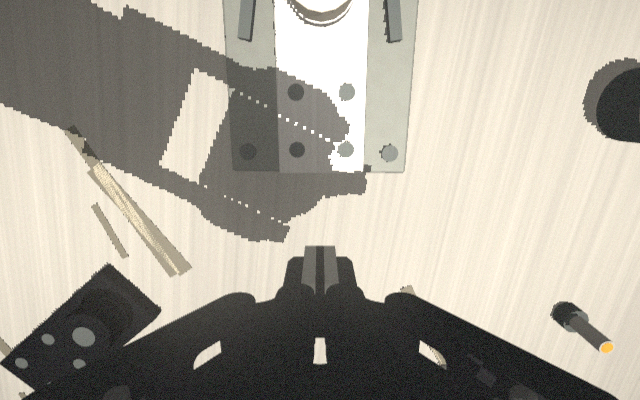

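Run:
```python
from h import *
np.set_printoptions(precision=4,suppress=True)
d=load('w6'); u=np.array([-.1201,.9928]);v=np.array([-u[1],u[0]])
G=np.array([.5205,.1545])
g=lambda p:np.array([(p[:2]-G)@u,(p[:2]-G)@v])
for n,uv,z in(('tailL',(280,172),.026),('tailR',(365,172),.026),('castL',(274,40),.026),('castR',(369,40),.026),('plL',(233,172),.012),('plR',(405,172),.012),('plL2',(222,20),.012),('plR2',(418,20),.012),('railL',(238,39),.02),('railR',(402,39),.02)):
    p=onz(d,uv,z);print(n,p,g(p))
print(g(telemetry.get_obs()['eef_pos']))
```

```text
tailL [ 0.5163 -0.0464  0.026 ] [-0.199   0.0283]
tailR [ 0.5763 -0.0387  0.026 ] [-0.1985 -0.0322]
castL [0.5042 0.0385 0.026 ] [-0.1132  0.0301]
castR [0.5647 0.0463 0.026 ] [-0.1127 -0.0309]
plL [ 0.4798 -0.0537  0.012 ] [-0.2019  0.0654]
plR [ 0.6084 -0.0372  0.012 ] [-0.2009 -0.0642]
plL2 [0.4666 0.0485 0.012 ] [-0.0988  0.0663]
plR2 [0.5968 0.0652 0.012 ] [-0.0978 -0.065 ]
railL [0.4798 0.0371 0.02  ] [-0.1117  0.0545]
railR [0.5868 0.0508 0.02  ] [-0.1109 -0.0534]
[-0.2255 -0.0008]
```

```bash
python3 -m creep '[0,0,-0.03,0,0,0,0, 0,0,-0.06,0,0,0,0, 0,0,-0.09,0,0,0,0, 0,0,-0.1,0,0,0,0, 0,0,-0.104,0,0,0,0]'
python3 - <<'E'
from h import *
np.set_printoptions(precision=4,suppress=True)
u=np.array([-.1201,.9928]);v=np.array([-u[1],u[0]]);G=np.array([.5205,.1545])
g=lambda p:np.array([(p[:2]-G)@u,(p[:2]-G)@v])
d=load('scene0')
for p in((467,306),(453,322),(466,331),(479,316)): print(g(onz(d,p,.04)))
d=load('side0')
for p in((282,356),(312,361)): print('side far top',g(onz(d,p,.04)))
d=load('w1');k=310/400
for x,y in((669,100),(695,83),(742,130),(717,152)): print('w1',g(onz(d,(230+(x-400)*k,140+y*k),.04)))
o=telemetry.get_obs();print(o['eef_pos'],o['force'],g(o['eef_pos']))
E
```

```text
t: 17.42
eef_pos: [0.5485, -0.0693, 0.0158]
orientation: [-2.075, -2.359, 0.0]
force: [0.5, 0.2, -0.0]
opening: 0.0003
[0.0805 0.0229]
[ 0.0803 -0.0253]
[ 0.107  -0.0242]
[0.1078 0.02  ]
side far top [ 0.0805 -0.0269]
side far top [0.0795 0.0217]
w1 [0.0823 0.0398]
w1 [0.1061 0.0359]
w1 [ 0.1076 -0.0233]
w1 [ 0.0808 -0.0242]
[ 0.5485 -0.0693  0.0158] [ 0.5452  0.2054 -0.0489] [-0.2256 -0.0009]
```

Two views put the stop face at about x=+80 mm, so flush is roughly 155 mm of travel from here. I start the push.

```bash
python3 -m creep '[-0.0005,0.004,0,0,0,0,0, -0.001,0.008,0,0,0,0,0, -0.0014,0.012,0,0,0,0,0, -0.0019,0.016,0,0,0,0,0, -0.0024,0.02,0,0,0,0,0]'
python3 -m creep '[-0.0005,0.004,0,0,0,0,0, -0.001,0.008,0,0,0,0,0, -0.0014,0.012,0,0,0,0,0, -0.0019,0.016,0,0,0,0,0, -0.0024,0.02,0,0,0,0,0]'
python3 -m creep '[-0.0005,0.004,0,0,0,0,0, -0.001,0.008,0,0,0,0,0, -0.0014,0.012,0,0,0,0,0, -0.0019,0.016,0,0,0,0,0, -0.0024,0.02,0,0,0,0,0]'
```

```text
t: 18.05
eef_pos: [0.5466, -0.0495, 0.0164]
orientation: [2.073, 2.358, 0.0]
force: [-0.5, -3.3, 1.8]
opening: 0.0001
t: 18.68
eef_pos: [0.5435, -0.029, 0.0158]
orientation: [2.075, 2.359, -0.0]
force: [0.1, -3.9, 2.8]
opening: 0.0002
t: 19.3
eef_pos: [0.5411, -0.009, 0.0158]
orientation: [-2.075, -2.359, 0.0]
force: [-0.2, -3.5, 2.2]
opening: -0.0
```

```bash
python3 -m creep '[-0.0004,0.003,0,0,0,0,0, -0.0007,0.006,0,0,0,0,0, -0.0011,0.009,0,0,0,0,0, -0.0014,0.012,0,0,0,0,0, -0.0018,0.015,0,0,0,0,0]'
python3 - <<'E'
from h import *
grab('side','s7');a=load('s7')['frame']
grab('wrist','w7');b=load('w7')['frame']
A=cv2.resize(a[220:400,230:410],(400,400),interpolation=cv2.INTER_CUBIC)
B=cv2.resize(b[0:320,160:480],(400,400));cv2.imwrite('pics/p7.png',np.clip(np.hstack([A,B])*1.4,0,255).astype('uint8')[:,:,::-1])
E
```

```text
t: 19.92
eef_pos: [0.5393, 0.0059, 0.0157]
orientation: [-2.075, -2.359, 0.0]
force: [-0.3, -3.1, 2.7]
opening: 0.0002
```

View pics/p7.png

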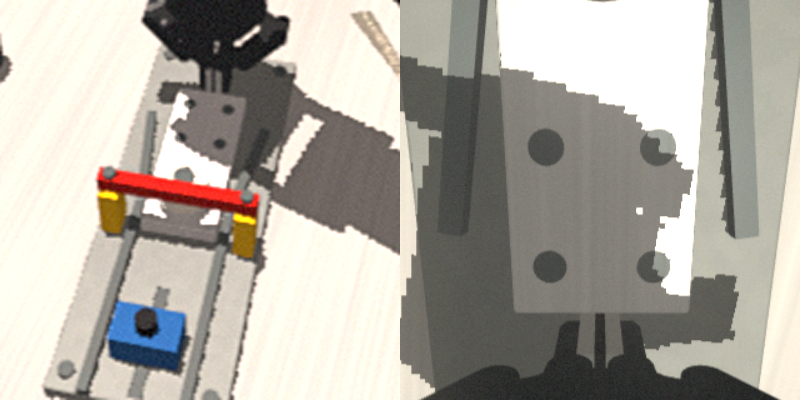

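The casting is straight, its nose is in the lane and the boss is just short of the bar. Pushing continues.

```bash
python3 -m creep '[-0.0004,0.003,0,0,0,0,0, -0.0007,0.006,0,0,0,0,0, -0.0011,0.009,0,0,0,0,0, -0.0014,0.012,0,0,0,0,0, -0.0018,0.015,0,0,0,0,0]'
python3 -m creep '[-0.0004,0.003,0,0,0,0,0, -0.0007,0.006,0,0,0,0,0, -0.0011,0.009,0,0,0,0,0, -0.0014,0.012,0,0,0,0,0, -0.0018,0.015,0,0,0,0,0]'
python3 -m creep '[-0.0004,0.003,0,0,0,0,0, -0.0007,0.006,0,0,0,0,0, -0.0011,0.009,0,0,0,0,0, -0.0014,0.012,0,0,0,0,0, -0.0018,0.015,0,0,0,0,0]'
```

```text
t: 20.65
eef_pos: [0.5373, 0.0211, 0.0156]
orientation: [-2.074, -2.359, 0.0]
force: [-0.8, -1.8, 0.5]
opening: -0.0
t: 21.28
eef_pos: [0.5356, 0.036, 0.0157]
orientation: [-2.074, -2.359, 0.0]
force: [0.5, -1.3, -1.3]
opening: -0.0004
t: 21.9
eef_pos: [0.5339, 0.0509, 0.0158]
orientation: [-2.075, -2.359, 0.0]
force: [-0.3, -0.4, -0.7]
opening: 0.0001
```

```bash
python3 - <<'E'
from h import *
d=grab('wrist','w8')
for n in('w7','w8'):
    f=load(n)['frame'].astype(float).mean(2)
    # tail edge: brightness profile along columns on both sides of fingers
    for c in(265,280,350,370,):
        col=cv2.GaussianBlur(f[:, c-4:c+5].mean(1)[:,None],(1,5),0)[:,0]; g=np.diff(col)
        r=np.argsort(-abs(g[150:300]))[:3]+150; print(n,c,[(int(i),round(float(g[i]),1)) for i in r], end=' ')
    print()
E
python3 -m creep '[-0.0002,0.002,0,0,0,0,0, -0.0005,0.004,0,0,0,0,0, -0.0007,0.006,0,0,0,0,0, -0.001,0.008,0,0,0,0,0, -0.0012,0.01,0,0,0,0,0]'
```

```text
w7 265 [(249, -8.9), (250, -7.9), (299, -5.9)] w7 280 [(225, 13.1), (200, -12.2), (226, 10.3)] w7 350 [(165, 22.5), (170, -20.8), (166, 18.6)] w7 370 [(172, 30.1), (173, 26.7), (299, -25.0)] 
w8 265 [(249, -8.7), (250, -7.6), (299, -6.1)] w8 280 [(225, 13.0), (200, -12.2), (226, 10.1)] w8 350 [(249, -8.5), (250, -7.5), (248, -5.4)] w8 370 [(161, 37.0), (162, 34.7), (299, -25.2)] 
t: 22.58
eef_pos: [0.5328, 0.0608, 0.0158]
orientation: [2.075, 2.359, 0.0]
force: [1.1, -0.9, -0.7]
opening: -0.0001
```

Tail edge stays at row 249 relative to the fingers, so contact holds.

```bash
python3 -m creep '[-0.0002,0.002,0,0,0,0,0, -0.0005,0.004,0,0,0,0,0, -0.0007,0.006,0,0,0,0,0, -0.0009,0.007,0,0,0,0,0, -0.001,0.008,0,0,0,0,0]'
python3 -m creep '[-0.0001,0.001,0,0,0,0,0, -0.0002,0.002,0,0,0,0,0, -0.0004,0.003,0,0,0,0,0, -0.0005,0.004,0,0,0,0,0, -0.0006,0.005,0,0,0,0,0]'
python3 -c "
from rig import telemetry as t
o=t.get_obs();print(o['force'],o['eef_pos'])"
```

```text
t: 23.2
eef_pos: [0.5318, 0.0688, 0.0158]
orientation: [2.075, 2.359, 0.0]
force: [0.5, -1.6, 0.1]
opening: 0.0001
t: 23.82
eef_pos: [0.5312, 0.0738, 0.0158]
orientation: [2.075, 2.359, 0.0]
force: [0.7, -2.2, 0.4]
opening: -0.0001
[ 0.74421947 -2.192243    0.3814625 ] [0.53120993 0.07376679 0.01584673]
```

```bash
python3 -m creep '[-0.0001,0.0005,0,0,0,0,0, -0.0001,0.001,0,0,0,0,0, -0.0002,0.0015,0,0,0,0,0, -0.0002,0.002,0,0,0,0,0, -0.0003,0.0025,0,0,0,0,0]'
python3 -m creep '[-0.0001,0.0005,0,0,0,0,0, -0.0001,0.001,0,0,0,0,0, -0.0002,0.0015,0,0,0,0,0, -0.0002,0.002,0,0,0,0,0, -0.0003,0.0025,0,0,0,0,0]'
```

```text
t: 24.45
eef_pos: [0.531, 0.076, 0.0158]
orientation: [2.075, 2.359, -0.0]
force: [-0.1, -4.8, 0.7]
opening: -0.0
t: 25.08
eef_pos: [0.5306, 0.0787, 0.0158]
orientation: [2.075, 2.359, -0.0]
force: [0.4, -4.7, 0.1]
opening: -0.0004
```

```bash
python3 -m creep '[-0.0001,0.0005,0,0,0,0,0, -0.0001,0.001,0,0,0,0,0, -0.0002,0.0015,0,0,0,0,0, -0.0002,0.002,0,0,0,0,0, -0.0003,0.0025,0,0,0,0,0]'
```

```text
t: 25.7
eef_pos: [0.5303, 0.0812, 0.0158]
orientation: [2.075, 2.359, -0.0]
force: [0.3, -5.5, -1.3]
opening: -0.0001
```

The plunger engaged at y≈0.075, so flush should be at 0.082–0.084. Switching to finer steps.

```bash
python3 -m creep '[0,0.0002,0,0,0,0,0, 0,0.0004,0,0,0,0,0, -0.0001,0.0006,0,0,0,0,0, -0.0001,0.0008,0,0,0,0,0, -0.0001,0.0008,0,0,0,0,0]'
```

```text
t: 26.32
eef_pos: [0.5302, 0.082, 0.0158]
orientation: [2.075, 2.359, 0.0]
force: [1.0, -4.7, 0.6]
opening: -0.0002
```

```bash
python3 -m creep '[0,0.0002,0,0,0,0,0, 0,0.0003,0,0,0,0,0, -0.0001,0.0005,0,0,0,0,0, -0.0001,0.0005,0,0,0,0,0, -0.0001,0.0005,0,0,0,0,0]'
```

```text
t: 26.95
eef_pos: [0.5302, 0.0823, 0.0158]
orientation: [2.074, 2.359, -0.0]
force: [-0.1, -5.9, -0.1]
opening: 0.0002
```

```bash
python3 -m creep '[0,0.0002,0,0,0,0,0, 0,0.0003,0,0,0,0,0, -0.0001,0.0005,0,0,0,0,0, -0.0001,0.0005,0,0,0,0,0, -0.0001,0.0005,0,0,0,0,0]'
```

```text
t: 27.58
eef_pos: [0.5301, 0.0823, 0.0158]
orientation: [2.074, 2.359, -0.001]
force: [1.1, -8.7, -0.8]
opening: -0.0003
```

```bash
python3 -m creep '[0,0.0002,0,0,0,0,0, 0,0.0004,0,0,0,0,0, -0.0001,0.0006,0,0,0,0,0, -0.0001,0.0006,0,0,0,0,0, -0.0001,0.0006,0,0,0,0,0]'
```

```text
t: 28.2
eef_pos: [0.5301, 0.0824, 0.0158]
orientation: [2.073, 2.358, -0.003]
force: [0.4, -11.1, 0.0]
opening: 0.0003
```

```bash
python3 -m creep '[0,0.0002,0,0,0,0,0, 0,0.0004,0,0,0,0,0, -0.0001,0.0006,0,0,0,0,0, -0.0001,0.0007,0,0,0,0,0, -0.0001,0.0007,0,0,0,0,0]'
```

```text
t: 28.82
eef_pos: [0.53, 0.0824, 0.0159]
orientation: [2.072, 2.358, -0.004]
force: [-0.8, -14.5, -0.5]
opening: 0.0005
```

```bash
python3 -m creep '[0,0.0002,0,0,0,0,0, 0,0.0002,0,0,0,0,0, 0,0.0002,0,0,0,0,0, 0,0.0002,0,0,0,0,0, 0,0.0002,0,0,0,0,0]'
python3 -m creep '[0,0,0,0,0,0,0, 0,0,0,0,0,0,0, 0,0,0,0,0,0,0, 0,0,0,0,0,0,0, 0,0,0,0,0,0,0]'
```

```text
t: 29.45
eef_pos: [0.5301, 0.0824, 0.0159]
orientation: [2.072, 2.358, -0.004]
force: [-0.0, -14.2, 0.9]
opening: 0.0001
t: 30.08
eef_pos: [0.5301, 0.0824, 0.0159]
orientation: [2.072, 2.358, -0.004]
force: [0.1, -13.9, -0.3]
opening: -0.0002
```

```bash
python3 -m creep '[0,0.0002,0,0,0,0,0, 0,0.0004,0,0,0,0,0, 0,0.0004,0,0,0,0,0, 0,0.0004,0,0,0,0,0, 0,0.0004,0,0,0,0,0]'
python3 -m creep '[0,0,0,0,0,0,0, 0,0,0,0,0,0,0, 0,0,0,0,0,0,0, 0,0,0,0,0,0,0, 0,0,0,0,0,0,0]'
```

```text
t: 30.7
eef_pos: [0.5301, 0.0825, 0.0159]
orientation: [2.071, 2.358, -0.005]
force: [1.2, -15.8, 0.2]
opening: -0.0002
t: 31.32
eef_pos: [0.5301, 0.0825, 0.0159]
orientation: [2.071, 2.358, -0.005]
force: [0.9, -16.7, 0.6]
opening: 0.0001
```

Held for over a second at about 16 N. Now back off gently, then raise and take a final look.

```bash
python3 -m creep '[0.0001,-0.001,0,0,0,0,0, 0.0004,-0.003,0,0,0,0,0, 0.001,-0.008,0,0,0,0,0, 0.002,-0.016,0,0,0,0,0, 0.003,-0.025,0,0,0,0,0]'
python3 -m creep '[0.001,-0.01,0.02,0,0,0,0, 0.002,-0.02,0.05,0,0,0,0, 0.004,-0.04,0.09,0,0,0,0, 0.006,-0.07,0.14,0,0,0,0, 0.008,-0.1,0.18,0,0,0,0]'
python3 -m creep '[0,-0.03,0,0,0,0,0, 0,-0.06,0,0,0,0,0, 0,-0.09,0,0,0,0,0, 0,-0.09,0,0,0,0,0, 0,-0.09,0,0,0,0,0]'
python3 - <<'E'
from h import *
a=grab('side','s9')['frame'];b=grab('scene','c9')['frame']
A=cv2.resize(a[220:400,230:410],(400,400),interpolation=cv2.INTER_CUBIC);B=cv2.resize(b[220:380,340:500],(400,400),interpolation=cv2.INTER_CUBIC)
cv2.imwrite('pics/p9.png',np.clip(np.hstack([A,B])*1.4,0,255).astype('uint8')[:,:,::-1])
print(telemetry.get_obs()['force'])
E
```

```text
t: 31.95
eef_pos: [0.5327, 0.0597, 0.0157]
orientation: [-2.074, -2.359, -0.0]
force: [-0.3, 0.6, -0.0]
opening: 0.0002
t: 32.58
eef_pos: [0.541, -0.0412, 0.198]
orientation: [2.074, 2.358, 0.002]
force: [0.3, -0.4, 0.0]
opening: -0.0003
t: 33.2
eef_pos: [0.5406, -0.1298, 0.1956]
orientation: [-2.075, -2.358, -0.0]
force: [-0.0, 0.5, -0.4]
opening: -0.0002
[ 1.02812051  0.20695717 -0.56656731]
```

View pics/p9.png

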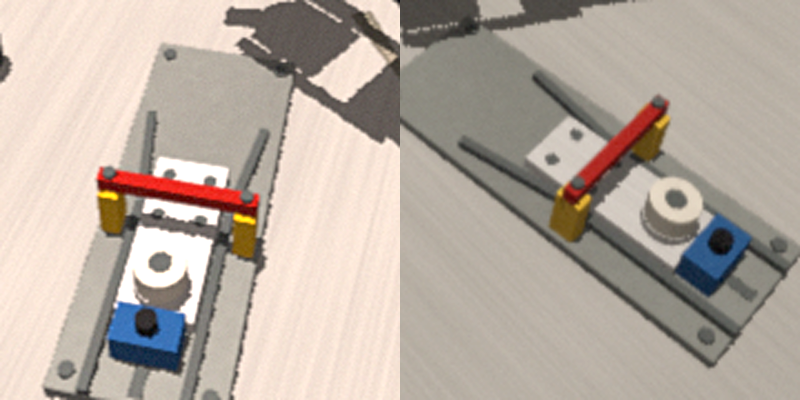

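The nose is against the blue stop with no gap, the boss is past the bar, and the casting is straight between the rails.

```bash
python3 -c "
from rig import ticket; print(ticket.finish_job())"
```

```text
the job is handed in; nothing more can be done
None
```

The job is handed in at about 33 s. No verdict is reported, so the outcome below rests on my own checks.

- **What I did:** I gripped the large whitish casting across its flange and laid it at gauge x ≈ -129 mm, within about 2 mm of the centre line. I then closed the jaws and pushed from the tail. The plunger engaged at tool y ≈ 0.075 m and the stop at ≈ 0.082 m, which matches its 8 mm stroke.
- **Pressing home:** I held about 14 N for 1.2 s, then about 16 N for 1.2 s. The highest reading was 16.7 N, though force is read only at the end of each move.
- **Last checks:** Both final views show the casting straight between the rails, the boss past the bar and the nose against the stop with no gap. The robot is well clear, with only noise on the force reading. I saw no contact with the spacers or the cap screw, but did not re-measure their positions.
- **What disagreed:**
  - Flange corner heights from two views came out 3–4 mm low (about 10.5 mm, against 14 mm stated).
  - Plate corner heights from two views were also about 4 mm low (about 8 mm, against 12 mm stated), so I used the stated heights for both.
  - The sliding force fell from about 3.5 N to 1 N mid-lane. The wrist view showed the fingers still against the tail.

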